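Make up a tea set on its tray in a second-hand shop

ROBOT

A 6-joint arm with a two-finger parallel gripper is mounted at the origin on the work surface. World frame = base frame: x ahead of the robot, y to its left, z up, the work surface at z = 0. Lengths are in mm, angles in rad, forces in N, time in s.
With the tool pointing down it reaches from about 275 to 750 mm from the base axis. Payload 10.2 kg.
Tool frame: the origin (TCP) lies where the fingers leave the gripper's body, on its centre line; the fingertips stand 73 mm ahead of it and the grasp point (between the pads) lies 54 mm ahead of it; z points along the fingers, y is the line along which they close (so a half turn about z gives the same grasp; the last joint's range is limited). The gripper opens to 85 mm and grips with 20 to 120 N. Pads are 22 mm wide; open, the fingers measure 114 mm over their backs; the gripper's body (76 mm by 85 mm) begins 54 mm behind the grasp point. The pads swing forward as they close: fully open they stand 13 mm farther back than shut.
Start: joints at [1.024, 0.313, 1.498, -0, 1.331, -0.223], TCP at [167.053, 497.72, 303.894] pointing down, gripper open.
Joint ranges: [-2.94, 2.94], [-0.97, 2.17], [0.19, 2.56], [-1.23, 4.37], [0.02, 3.11], [-2.88, 2.88]. Speed limits (rad/s): [2.39, 2.39, 3.01, 3.14, 3.14, 3.14].

INTERFACE

Orientations are given as a unit quaternion [w, x, y, z].
In Python, from rig import ctrl gives the robot as it stands.
- The arm moves only by the shell command python3 -m creep 'ROWS' [OPENING] [FORCE]. ROWS is JSON, a list that holds one entry, the list of rows, each a list of 6 numbers: the shift along the world's x, y, z in units of 25 mm (1.0 is 25 mm), then the turn, a rotation vector about the world's x, y, z in units of 5 degrees (1.0 is 5 degrees). In form: [[[x, y, z, ax, ay, az], ...]]. A call has 1 to 20 rows; each row is the pose to reach, as a shift and turn from the pose commanded when the call began; what a row does not reach only later rows make up. A row lasts 1/12 s, in which the tool goes at most 41.7 mm and 7.16 degrees, less where a joint would pass 70% of its speed; a pose out of reach is approached as far as the arm can. A call with a gripper value outside its range is refused whole. OPENING is the finger opening in mm, from 0 to 85.4, set as the call begins (- or left out, the last holds). The fingers move at their own pace and stop on an object; FORCE is the grip in N (left out, the last holds). Time passes only in rows, so rows that repeat a pose let the fingers close. It gives the time, the measured TCP pose, the force, the opening and the grip force at its end, in the units of the state.
- ctrl.sense(): the state, without advancing time (a new reading comes with each control period).
- ctrl.capture(name): name is "scene" or "top" or "wrist"; returns a dict with "image" (420x560x3 uint8, red, green, blue), "fx", "fy", "cx", "cy" (pixels), "k1" (the pictures are not rectified: a ray, as slopes to the right and down, at radius r is drawn at 1 + k1 r^2 times it, then the intrinsics apply), "R" (3x3) and "t" (3): a world point X has camera coordinates R X + t. Camera axes: x right, y down, z forward; pixel columns grow to the right and rows downward; lengths in mm; the calibration is good to about 2 mm. A picture is of the moment at which its call begins. There is no depth.
- ctrl.finish_job(): hands the job in; it is judged then, once.
The state is a dict: "time_s": time; "joints": joint angles; "dq": joint speeds; "tau": joint torques, N m; "eef_pos": TCP position; "ee_rot": TCP orientation; "force": force on the tool from outside, world axes, zero at the start; "wrist_torque": the same for the moment, N m; "grip_width": opening from 0.0 (shut) to 1.0 (fully open); "grip_force": force on a finger pad.
Only numpy, scipy, OpenCV 4.12 (cv2) and the standard library are available. Lean on these libraries where they do the work, as an engineer would, in place of code of your own. Each camera call takes 0.05 s, during which the arm holds its last target. There are 200 camera calls.

TASK

Make up the tea set for sale on the wooden tray: stand each of the three handleless cups in the middle of the saucer of its own size, large on large, medium on medium, small on small, and the handleless pouring jug in the middle of the square dish, all upright and set down gently. Leave the saucers where they lie on the tray, and do not disturb the handled mug and the handled creamer, which look alike but do not belong.

Things in the scene. Friction and masses are not known exactly. Their poses are not given: they have to be found in the camera images.
- cup_large: Largest of the three handleless cups: plain white ceramic, open, round, 64 mm in diameter, 88 mm tall, straight-sided from 34 mm above its foot up to the rim, flat foot 44 mm across, wall 3.5 mm, about 210 g. Upright on the table. It and the other pieces stand scattered to the robot's right, centres over 100 mm apart. Origin: centre of the underside, z up.
- cup_medium: Middle one of the three handleless cups: the same white ceramic and shape, 54 mm in diameter, 70 mm tall, straight-sided from 27 mm above its foot up to the rim, flat foot 37 mm across, wall 3.5 mm, about 140 g. Upright on the table. Unlisted shop goods up to 108 mm tall (pepper mill, tea tin) stand among the pieces: carry above them. Origin: centre of the underside, z up.
- cup_small: Smallest of the three handleless cups: the same white ceramic and shape, 44 mm in diameter, 52 mm tall, straight-sided from 20 mm above its foot up to the rim, flat foot 30 mm across, wall 3.5 mm, about 80 g. Upright on the table. Origin: centre of the underside, z up.
- jug: Handleless pouring jug: white ceramic, round open body 62 mm in diameter, 62 mm tall, straight-sided from 24 mm above its foot up to the rim, flat foot 44 mm across, wall 3.5 mm, about 180 g. Upright on the table. An open pouring lip about 20 mm wide stands out 18 mm from the rim at its +x, in the top 22 mm: grip across its y. Origin: centre of the underside, z up.
- mug: Does not belong: white ceramic mug about the size of the large cup, 64 mm in diameter and 84 mm tall, with a loop handle that stands out 20 mm at its +y. Upright on the table. Origin: centre of the underside, z up.
- creamer: Does not belong: white ceramic creamer, 54 mm in diameter and 64 mm tall, with a pouring lip that stands out 18 mm at its +x and a loop handle that stands out 20 mm at its -x. Upright on the table. Origin: centre of the underside, z up.
- saucer_large: Large round saucer, for the large cup: white ceramic, 116 mm across, rim 14 mm high, flat floor 5 mm thick (a foot rests 5 mm above its origin) and 74 mm across, fine ring line 58 mm across in the middle. Loose on the tray. Origin: centre of the underside, z up.
- saucer_medium: Middle round saucer, for the medium cup: white ceramic, 96 mm across, rim 14 mm high, flat floor 5 mm thick (a foot rests 5 mm above its origin) and 64 mm across, fine ring line 50 mm across in the middle. Loose on the tray. Origin: centre of the underside, z up.
- saucer_small: Small round saucer, for the small cup: white ceramic, 78 mm across, rim 14 mm high, flat floor 5 mm thick (a foot rests 5 mm above its origin) and 52 mm across, fine ring line 42 mm across in the middle. Loose on the tray. Origin: centre of the underside, z up.
- dish_square: Square dish, for the jug: white ceramic, 90 mm square, rim 13 mm high, floor 5 mm thick. Loose on the dark wooden tray (264 mm square, floor 7 mm, walls 22 mm high, on the robot's left), which holds all four saucers two by two, centres 122 mm apart, in any arrangement. Origin: centre of the underside, z up.
There are look-alikes about, which are no part of the job. Leave any orange look-alike of the cup_small alone. What is shaped like the creamer but yellow is not meant.

How it is judged (in metres and radians):
At the end, for the whole second after the job is handed in: Each cup stands upright (within 0.1 rad) and still on the floor of the saucer of its own size, and the jug on the square dish, centre within 12 mm of the saucer's centre; the saucers lie flat within 25 mm of where they began; the mug and the creamer stand upright within 20 mm of where they began (horizontal distance between cup_large and saucer_large below 0.012 m and z of cup_large in the frame of saucer_large between 0.002 and 0.009 m and angle between each of cup_large, saucer_large, cup_medium, saucer_medium, cup_small, saucer_small, jug, dish_square, mug, creamer's own z axis and vertical below 0.1 rad and linear speed of each of cup_large, cup_medium, cup_small, jug below 0.02 m/s and distance of each of saucer_large, saucer_medium, saucer_small, dish_square from where it was at the start of the episode below 0.025 m and horizontal distance between cup_medium and saucer_medium below 0.012 m and z of cup_medium in the frame of saucer_medium between 0.002 and 0.009 m and horizontal distance between cup_small and saucer_small below 0.012 m and z of cup_small in the frame of saucer_small between 0.002 and 0.009 m and horizontal distance between jug and dish_square below 0.012 m and z of jug in the frame of dish_square between 0.002 and 0.009 m and distance of each of mug, creamer from where it was at the start of the episode below 0.02 m); the robot touches nothing.
It fails at once if the handled mug or the handled creamer is pushed more than 25 mm or tipped (distance of any of mug, creamer from where it was at the start of the episode above 0.025 m or angle between any of mug, creamer's own z axis and vertical above 0.3 rad).
It fails at once if a piece of the set is dropped or banged down (moves faster than 0.5 m/s within 50 mm of its saucer) ((distance between cup_large and saucer_large below 0.05 m and linear speed of cup_large above 0.5 m/s) or (distance between cup_medium and saucer_medium below 0.05 m and linear speed of cup_medium above 0.5 m/s) or (distance between cup_small and saucer_small below 0.05 m and linear speed of cup_small above 0.5 m/s) or (distance between jug and dish_square below 0.05 m and linear speed of jug above 0.5 m/s)).
It also fails if it takes over 109 s, if anything falls off the work surface, if the arm or the gripper's body presses on something with over 40 N, if the wrist force passes 120 N, or if a joint passes its speed limit or range.

## Working session

There is one attempt and no reset: what is moved stays moved. The work goes in short steps, Python scripts to look and compute and a shell command to move; the robot and the scene stay as the last step left them, time stands still between calls to the robot, and variables do not carry over. Pictures are saved under pics/ and viewed, at most 14 in all, crops included, and the job is handed in when it is done.

```bash
mkdir -p pics
python3 - <<'E'
from rig import ctrl
import cv2,pickle
d={}
for n in("scene","top","wrist"):
    c=ctrl.capture(n);d[n]=c;cv2.imwrite(f"pics/{n}0.png",c["image"][:,:,::-1])
    print(n,c["fx"],c["fy"],c["cx"],c["cy"],c["k1"],c["R"],c["t"])
pickle.dump(d,open("d0.pkl","wb"));print(ctrl.sense())
E
```

```text
scene 437.7178437063287 437.7178437063287 281.06870334590184 212.91244733315136 -0.14081470309031668 [[-0.48604703  0.87389528  0.00808173]
 [ 0.54572015  0.31071813 -0.77823118]
 [-0.68260369 -0.37384659 -0.62792589]] [ 282.99421029 -244.52020234 1269.7981646 ]
top 486.0204970414747 486.0204970414747 288.57035830472887 211.80538248646585 -0.1438623441512477 [[-0.02743078 -0.99952579 -0.01399082]
 [-0.99607634  0.02850883 -0.08378052]
 [ 0.08413965  0.01163776 -0.99638601]] [ -3.15236048 552.69802454 938.45922363]
wrist 318.2887761251768 318.2887761251768 275.13700894126436 211.28590134341334 -0.0697321371257957 [[ 0.31871314  0.94784982 -0.0016287 ]
 [ 0.91295908 -0.30651834  0.26935521]
 [ 0.25480906 -0.08733398 -0.96303952]] [-525.11514051  -34.23112221  378.89644999]
{'time_s': 0.15, 'joints': array([ 1.02361944e+00,  3.13304739e-01,  1.49825590e+00, -1.60218398e-06,
        1.33103106e+00, -2.23404004e-01]), 'dq': array([ 0.00057341, -0.00214139, -0.00527215, -0.00073057,  0.00067183,
       -0.00046104]), 'tau': array([ 2.44513321e-03, -4.12374723e+01, -2.59797585e+01, -1.39152239e-04,
        3.23056491e-03,  3.61176058e-05]), 'eef_pos': array([166.9710988 , 497.60377996, 303.47758554]), 'ee_rot': array([-1.87012103e-04,  1.61180061e-01,  9.86924890e-01, -4.63190759e-04]), 'force': array([ 0.05520889,  0.42706039, -0.38716574]), 'wrist_torque': array([-0.00942099,  0.02273169, -0.01582785]), 'grip_force': 0.0, 'grip_width': 0.9958926397334767}
```

View pics/top0.png

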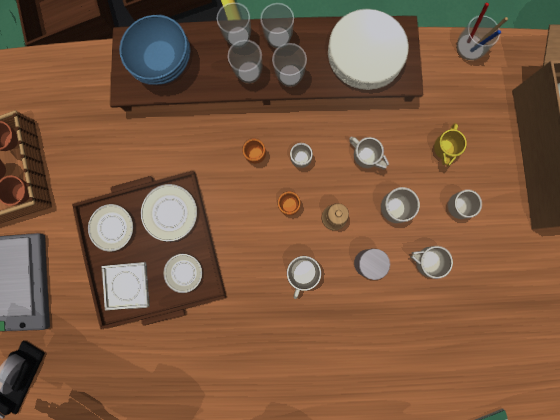

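View pics/scene0.png

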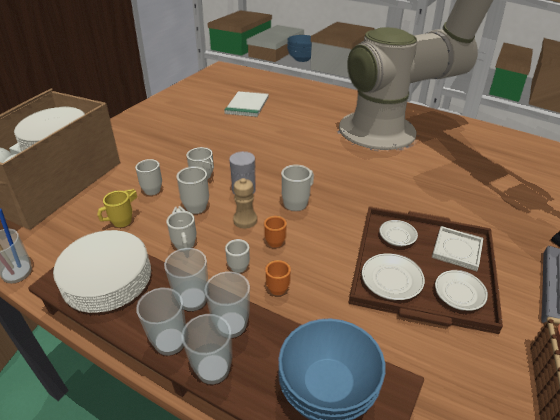

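Top view: small cup (302,155), creamer (369,152; lip and handle), large cup candidate (402,205), medium cup (467,204), mug (304,273; handle), jug candidate (435,262). The orange cups, yellow creamer, mill (338,214) and tin (374,264) are to be left alone. I'll confirm in crops.

Run:
```python
import pickle,cv2
d=pickle.load(open("d0.pkl","rb"))
a=d["top"]["image"][:,:,::-1]
cv2.imwrite("pics/c1.png",cv2.resize(a[130:300,230:490],None,fx=3,fy=3,interpolation=cv2.INTER_CUBIC))
b=d["scene"]["image"][:,:,::-1]
cv2.imwrite("pics/c2.png",cv2.resize(b[140:300,120:320],None,fx=3.7,fy=3.7,interpolation=cv2.INTER_CUBIC))
cv2.imwrite("pics/c3.png",cv2.resize(a[170:330,70:230],None,fx=3.75,fy=3.75,interpolation=cv2.INTER_CUBIC))
```

```text
(no output)
```

View pics/c1.png

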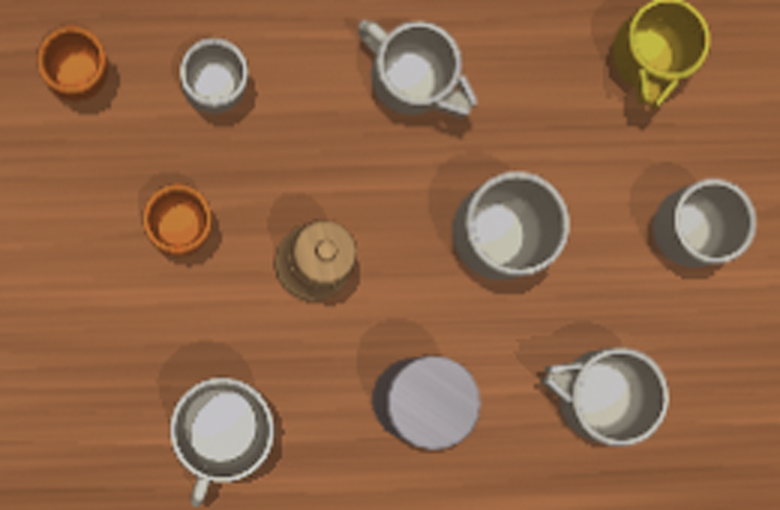

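View pics/c2.png

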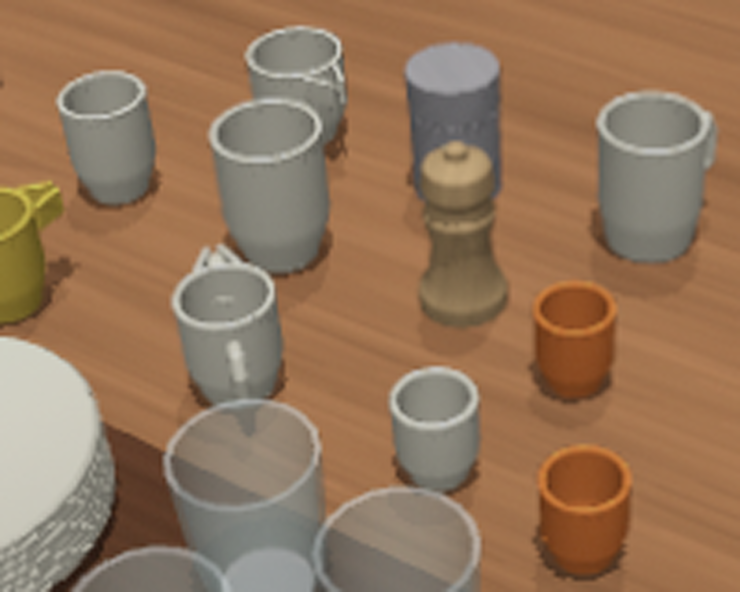

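View pics/c3.png

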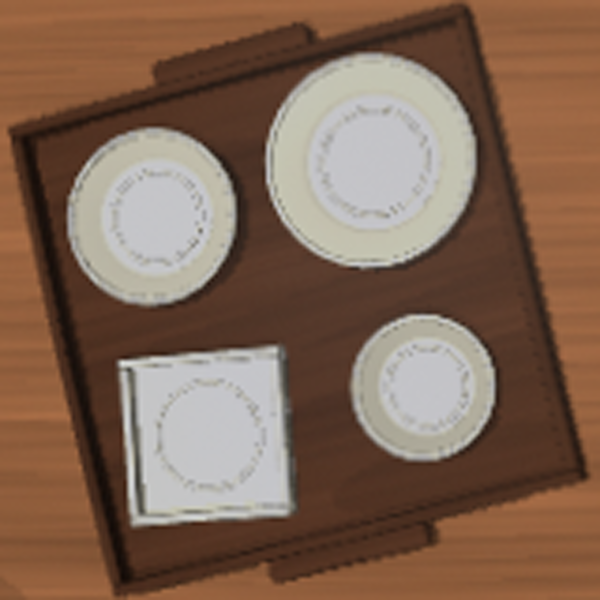

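Crops confirm it. The jug (435,262) has a lip and no handle. The creamer (369,152) has both, and the mug (304,273) has a handle. The large cup (402,205) is handleless, the medium cup is at (467,204) and the small white cup at (302,155). On the tray, crop pixels: large saucer (371,161), medium (152,216), small (423,387), square dish (210,436).

```bash
cat > h.py <<'E'
import numpy as np,cv2
def ray(c,p):
    K=np.array([[c["fx"],0,c["cx"]],[0,c["fy"],c["cy"]],[0,0,1]])
    s=cv2.undistortPoints(np.array([[p]],float),K,np.array([c["k1"],0,0,0.]))[0,0]
    R=np.array(c["R"]);o=-R.T@np.array(c["t"]);v=R.T@np.array([s[0],s[1],1]);return o,v/np.linalg.norm(v)
def tri(r):
    A=sum(np.eye(3)-np.outer(v,v) for o,v in r);b=sum((np.eye(3)-np.outer(v,v))@o for o,v in r)
    x=np.linalg.solve(A,b);return x,max(np.linalg.norm(np.cross(x-o,v)) for o,v in r)
def atz(c,p,z):
    o,v=ray(c,p);return (o+v*(z-o[2])/v[2])
E
python3 - <<'E'
import pickle;from h import *
d=pickle.load(open("d0.pkl","rb"));T=d["top"];S=d["scene"]
f=lambda p,s,o:((p[0]+.5)/s-.5+o[0],(p[1]+.5)/s-.5+o[1])
P={"small":((213.5,73),(434.5,397),52),"large":((518,223.5),(266,132),88),"med":((714.5,221.5),(103,98),70),"jug":((621,396.5),(295,58),62),"mug":((223,429),(652,124),84),"creamer":((418,64),(225,295),64)}
for k,(a,b,z) in P.items():
    a=f(a,3,(230,130));b=f(b,3.7,(120,140));x,e=tri([ray(T,a),ray(S,b)]);print(k,x.round(1),round(e,1),"top@z",atz(T,a,z).round(1),"scene@z",atz(S,b,z).round(1))
P={"sL":((372,161),(392.5,277)),"sM":((152.5,216.5),(461,291)),"sS":((423,387.5),(398,234)),"dish":((210,436),(459,248))}
q={}
for k,(a,b) in P.items():
    a=f(a,3.75,(70,170));x,e=tri([ray(T,a),ray(S,b)]);q[k]=atz(T,a,20);print(k,x.round(1),round(e,1),q[k].round(1),atz(S,b,20).round(1))
for p in("sL sM","sL sS","sM dish","sS dish"):
    m,n=p.split();print(p,np.linalg.norm(q[m]-q[n]))
# object lips/yellow/mill/tin
for n,p,z in(("lip",(549,378),60),("mill",(324,250),105),("tin",(434,402),90)):print(n,atz(T,f(p,3,(230,130)),z).round(1))
E
```

```text
small [662.7 -46.9  51.3] 1.2 top@z [661.9 -45.9  52. ] scene@z [663.8 -47.6  52. ]
large [ 555.8 -232.2   85.4] 0.9 top@z [ 555.1 -230.9   88. ] scene@z [ 559.  -230.4   88. ]
med [ 555.2 -364.3   66.9] 0.6 top@z [ 554.6 -362.6   70. ] scene@z [ 558.7 -361.1   70. ]
jug [ 445.6 -300.4   55.9] 0.5 top@z [ 445.5 -298.2   62. ] scene@z [ 453.4 -294.2   62. ]
mug [434.6 -45.5  82.1] 0.9 top@z [434.3 -44.6  84. ] scene@z [437.6 -45.   84. ]
creamer [ 662.7 -178.1   63.1] 1.3 top@z [ 661.8 -176.9   64. ] scene@z [ 664.  -178.6   64. ]
sL [558.7 222.5  14.9] 0.8 [558. 222.  20.] [564.2 222.5  20. ]
sM [531.8 345.4  15.1] 0.8 [531.3 344.3  20. ] [537.3 344.3  20. ]
sS [437.  195.5  14.8] 1.5 [436.7 195.8  20. ] [444.1 195.2  20. ]
dish [411.9 317.    9.8] 0.5 [412.7 312.8  20. ] [424.  317.2  20. ]
sL sM 125.17656392162883
sL sS 124.13181972075661
sM dish 122.75426979333062
sS dish 119.53293950018521
lip [ 458.9 -252.7   60. ]
mill [ 540.8 -108.3  105. ]
tin [ 447.  -173.8   90. ]
```

Heights triangulated agree with the text. Tray spacings are also consistent (fit within 3 mm). Moving above the large cup.

```bash
python3 -m creep '[[[15.56,-29.16,0,0,0,0],[15.56,-29.16,0,0,0,0],[15.56,-29.16,0,0,0,0],[15.56,-29.16,0,0,0,0],[15.56,-29.16,0,0,0,0],[15.56,-29.16,0,0,0,0],[15.56,-29.16,0,0,0,0],[15.56,-29.16,0,0,0,0],[15.56,-29.16,0,0,0,0],[15.56,-29.16,0,0,0,0],[15.56,-29.16,0,0,0,0],[15.56,-29.16,0,0,0,0],[15.56,-29.16,0,0,0,0],[15.56,-29.16,0,0,0,0],[15.56,-29.16,0,0,0,0],[15.56,-29.16,0,0,0,0],[15.56,-29.16,0,0,0,0],[15.56,-29.16,0,0,0,0],[15.56,-29.16,0,0,0,0],[15.56,-29.16,0,0,0,0]]]' 85 30; python3 -m creep '[[[0,0,0,0,0,0],[0,0,0,0,0,0],[0,0,0,0,0,0]]]'
python3 - <<'E'
from rig import ctrl
import cv2,pickle
c=ctrl.capture("wrist");pickle.dump(c,open("w1.pkl","wb"));cv2.imwrite("pics/w1.png",c["image"][:,:,::-1]);print(ctrl.sense()["joints"])
E
```

```text
time_s: 1.82
eef_pos: [556.7, -233.9, 303.3]
ee_rot: [-0.0, 0.162, 0.987, 0.0]
force: [0.4, -0.0, 0.8]
grip_width: 0.995
grip_force: 0.0
time_s: 2.07
eef_pos: [555.8, -230.8, 303.5]
ee_rot: [-0.0, 0.161, 0.987, 0.0]
force: [0.1, 0.6, 0.1]
grip_width: 0.993
grip_force: 0.0
[-5.87505012e-01  4.84680807e-01  1.24914069e+00  1.14676289e-04
  1.40824330e+00 -1.83523615e+00]
```

View pics/w1.png

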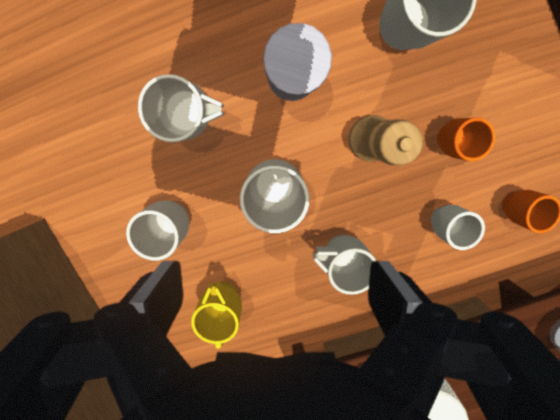

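Wrist view from above the large cup: large rim (274,198), jug rim (171,108) with its lip pointing right at (215,107), medium (153,235), small (464,230). Creamer, mill and tin all stand clear of it.

Run:
```python
import pickle;from h import *
d=pickle.load(open("d0.pkl","rb"));T=d["top"];W=pickle.load(open("w1.pkl","rb"))
f=lambda p,s,o:((p[0]+.5)/s-.5+o[0],(p[1]+.5)/s-.5+o[1])
P={"small":((213.5,73),(464.5,230),52),"large":((518,223.5),(274.5,198),88),"med":((714.5,221.5),(153.5,234.5),70),"jug":((621,396.5),(171,108),62)}
for k,(a,b,z) in P.items():
    a=f(a,3,(230,130));x,e=tri([ray(T,a),ray(W,b)]);print(k,x.round(1),round(e,1),"top@z",atz(T,a,z).round(1),"w@z",atz(W,b,z).round(1))
print(atz(W,(218,107),58))
```

```text
small [662.5 -46.1  50.6] 0.4 top@z [661.9 -45.9  52. ] w@z [662.2 -47.   52. ]
large [ 554.7 -230.5   87.9] 0.6 top@z [ 555.1 -230.9   88. ] w@z [ 554.2 -230.1   88. ]
med [ 555.6 -364.1   64.4] 0.7 top@z [ 554.6 -362.6   70. ] w@z [ 554.9 -360.8   70. ]
jug [ 445.5 -298.2   59.8] 0.7 top@z [ 445.5 -298.2   62. ] w@z [ 445.9 -296.9   62. ]
[ 459.38581461 -254.95855427   58.        ]
```

```bash
python3 -m creep '[[[-0.05,0,-1.5,0,0,0],[-0.05,0,-3,0,0,0],[-0.05,0,-4.5,0,0,0],[-0.05,0,-5.5,0,0,0],[-0.05,0,-6.3,0,0,0],[-0.05,0,-7,0,0,0],[-0.05,0,-7.5,0,0,0],[-0.05,0,-7.5,0,0,0],[-0.05,0,-7.5,0,0,0],[-0.05,0,-7.5,0,0,0]]]' 85 40
python3 -m creep '[[[0,0,0,0,0,0],[0,0,0,0,0,0],[0,0,0,0,0,0],[0,0,0,0,0,0],[0,0,0,0,0,0],[0,0,0,0,0,0],[0,0,0,0,0,0],[0,0,0,0,0,0],[0,0,0,0,0,0],[0,0,0,0,0,0]]]' 40 40
```

```text
time_s: 2.95
eef_pos: [555.3, -231.2, 117.8]
ee_rot: [0.001, 0.161, 0.987, -0.0]
force: [-0.4, 0.2, 1.0]
grip_width: 0.995
grip_force: 0.0
time_s: 3.78
eef_pos: [555.2, -231.5, 117.7]
ee_rot: [0.001, 0.161, 0.987, -0.0]
force: [-0.7, 0.4, 5.9]
grip_width: 0.734
grip_force: 43.8
```

```bash
python3 -m creep '[[[0,0,0.5,0,0,0],[0,0,1.3,0,0,0],[0,0,2.5,0,0,0],[0,0,3.7,0,0,0],[0,0,4.8,0,0,0],[0,0,5.5,0,0,0],[0,0,6,0,0,0],[0,0,6,0,0,0]]]'
python3 -m creep '[[[0.01,1,0,0,0,0],[0.02,2.2,0,0,0,0],[0.03,3.6,0,0,0,0],[0.04,5,0,0,0,0],[0.05,6.4,0,0,0,0],[0.06,7.8,0,0,0,0],[0.07,9.2,0,0,0,0],[0.08,10.6,0,0,0,0],[0.09,12,0,0,0,0],[0.1,13.4,0,0,0,0],[0.11,14.8,0,0,0,0],[0.12,16,0,0,0,0],[0.13,17,0,0,0,0],[0.14,17.8,0,0,0,0],[0.14,18.16,0,0,0,0],[0.14,18.16,0,0,0,0],[0.14,18.16,0,0,0,0]]]'
python3 - <<'E'
from rig import ctrl
import cv2
for n in("scene","wrist"):cv2.imwrite(f"pics/{n}2.png",ctrl.capture(n)["image"][:,:,::-1])
import numpy as np
cv2.imwrite("pics/m2.png",np.hstack([cv2.resize(cv2.imread("pics/scene2.png"),(400,300)),cv2.resize(cv2.imread("pics/wrist2.png"),(400,300))]))
E
```

```text
time_s: 4.45
eef_pos: [555.2, -231.5, 270.1]
ee_rot: [0.003, 0.161, 0.987, -0.001]
force: [0.9, -0.6, -2.1]
grip_width: 0.73
grip_force: 44.8
time_s: 5.87
eef_pos: [558.2, 222.1, 265.9]
ee_rot: [-0.0, 0.161, 0.987, -0.0]
force: [-0.5, -0.4, -2.1]
grip_width: 0.733
grip_force: 44.8
```

View pics/m2.png

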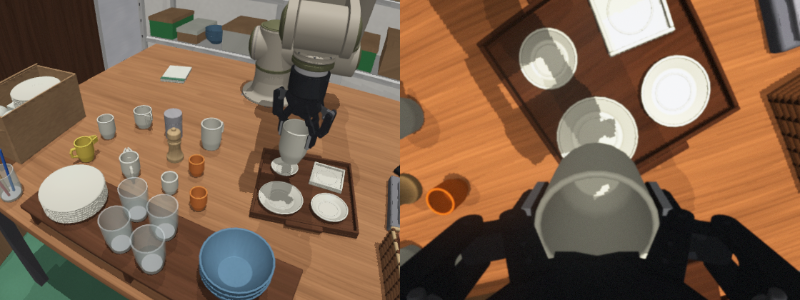

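Left half (scene): cup held upright over the tray. Right half (wrist): cup between the fingers, small saucer at wrist (207,83), medium at (385,127).

```bash
python3 - <<'E'
from rig import ctrl
from h import *
W=ctrl.capture("wrist")
print(atz(W,(207,83),20),atz(W,(385,127),20))
E
python3 -m creep '[[[0,0,-0.6,0,0,0],[0,0,-1.5,0,0,0],[0,0,-2.5,0,0,0],[0,0,-3.5,0,0,0],[0,0,-4.2,0,0,0],[0,0,-4.7,0,0,0],[0,0,-5,0,0,0],[0,0,-5.15,0,0,0],[0,0,-5.25,0,0,0],[0,0,-5.3,0,0,0],[0,0,-5.3,0,0,0]]]'
```

```text
[438.16375148 195.02220388  20.        ] [530.74616187 344.05115061  20.        ]
time_s: 6.93
eef_pos: [558.6, 222.6, 134.4]
ee_rot: [0.0, 0.161, 0.987, 0.0]
force: [1.0, -0.1, -2.0]
grip_width: 0.737
grip_force: 44.8
```

```bash
python3 -m creep '[[[0,0,-0.04,0,0,0],[0,0,-0.08,0,0,0],[0,0,-0.12,0,0,0],[0,0,-0.15,0,0,0],[0,0,-0.18,0,0,0],[0,0,-0.2,0,0,0],[0,0,-0.2,0,0,0],[0,0,-0.2,0,0,0]]]'
```

```text
time_s: 7.6
eef_pos: [558.4, 222.7, 129.8]
ee_rot: [0.0, 0.161, 0.987, 0.0]
force: [-3.7, 0.0, 5.3]
grip_width: 0.728
grip_force: 45.6
```

Contact felt at the expected height. Releasing and rising.

```bash
python3 -m creep '[[[0,0,0,0,0,0],[0,0,0,0,0,0],[0,0,0,0,0,0],[0,0,0,0,0,0],[0,0,0,0,0,0],[0,0,0,0,0,0],[0,0,0.3,0,0,0],[0,0,1,0,0,0],[0,0,2.2,0,0,0],[0,0,3.5,0,0,0],[0,0,4.8,0,0,0],[0,0,5.5,0,0,0],[0,0,5.5,0,0,0]]]' 85 40
python3 - <<'E'
from rig import ctrl
import cv2
cv2.imwrite("pics/w3.png",ctrl.capture("wrist")["image"][:,:,::-1])
E
```

```text
time_s: 8.68
eef_pos: [559.2, 223.0, 271.6]
ee_rot: [0.004, 0.161, 0.987, 0.001]
force: [0.1, 0.2, -0.6]
grip_width: 0.996
grip_force: 0.0
```

View pics/w3.png

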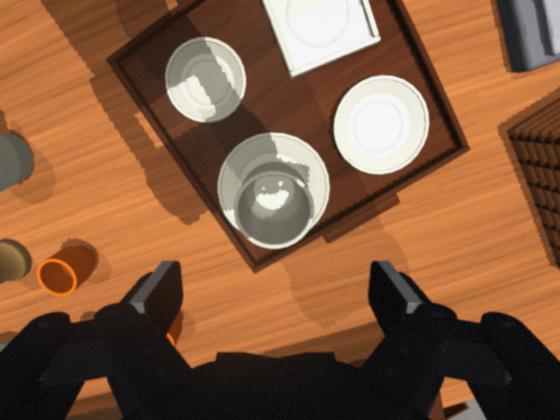

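```bash
python3 - <<'E'
from rig import ctrl
from h import *
W=ctrl.capture("wrist")
print("cup",atz(W,(273.5,208),100),"saucer",atz(W,(274,188.5),21),"dishring",atz(W,(318,14),12))
E
python3 -m creep '[[[-0.01,-1,0,0,0,0],[-0.01,-2.5,0,0,0,0],[-0.02,-4,0,0,0,0],[-0.03,-5.5,0,0,0,0],[-0.04,-7,0,0,0,0],[-0.05,-8.5,0,0,0,0],[-0.06,-10,0,0,0,0],[-0.06,-11.5,0,0,0,0],[-0.07,-13,0,0,0,0],[-0.08,-14.5,0,0,0,0],[-0.09,-16,0,0,0,0],[-0.1,-17.5,0,0,0,0],[-0.1,-19,0,0,0,0],[-0.11,-20.5,0,0,0,0],[-0.11,-21.8,0,0,0,0],[-0.12,-22.8,0,0,0,0],[-0.12,-23.41,0,0,0,0],[-0.12,-23.41,0,0,0,0],[-0.12,-23.41,0,0,0,0]]]'
python3 - <<'E'
from rig import ctrl
import cv2
c=ctrl.capture("wrist");cv2.imwrite("pics/w4.png",c["image"][:,:,::-1]);import pickle;pickle.dump(c,open("w4.pkl","wb"))
E
```

```text
cup [554.81818669 223.86900551 100.        ] saucer [555.86401803 223.77372176  21.        ] dishring [413.3806753  314.96720474  12.        ]
time_s: 10.37
eef_pos: [554.9, -362.6, 264.6]
ee_rot: [-0.001, 0.162, 0.987, 0.001]
force: [0.6, 0.4, -0.7]
grip_width: 0.995
grip_force: 0.0
```

View pics/w4.png

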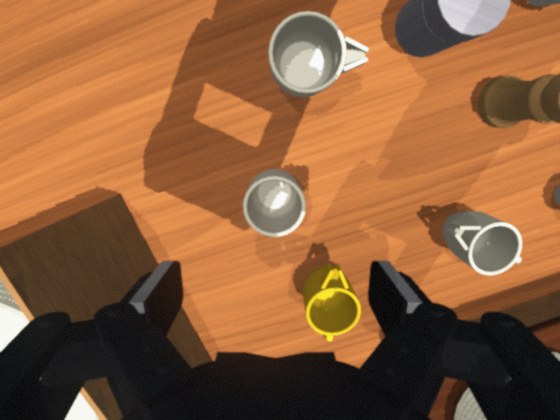

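Wrist view: medium rim (274,203), yellow creamer clear, box rim corner at (121,195) running to (210,360). I'll check the box clearance for the left finger.

```bash
python3 - <<'E'
import pickle;from h import *
d=pickle.load(open("d0.pkl","rb"));T=d["top"];W=pickle.load(open("w4.pkl","rb"))
print("cup",atz(W,(274.5,203.5),70))
x,e=tri([ray(T,(533,229)),ray(W,(121,195))]);print("corner",x,e)
for z in(80,120,160):print(z,atz(T,(515,90),z).round(),atz(T,(533,229),z).round(),atz(W,(121,195),z).round(),atz(W,(205,345),z).round())
E
python3 - <<'E'
import cv2
a=cv2.imread("pics/top0.png");print(cv2.imwrite("pics/c5.png",cv2.resize(a[50:240,440:560],None,fx=3,fy=3)))
E
```

```text
cup [ 552.97514095 -361.52868234   70.        ]
corner [ 507.71816049 -557.6964299   -61.19317033] 2.186468615901722
80 [ 776. -473.   80.] [ 501. -487.   80.] [ 503. -479.   80.] [ 661. -468.   80.]
120 [ 763. -454.  120.] [ 500. -467.  120.] [ 501. -457.  120.] [ 635. -448.  120.]
160 [ 749. -434.  160.] [ 498. -446.  160.] [ 499. -436.  160.] [ 608. -428.  160.]
True
```

```bash
python3 -m creep '[[[-0.04,0,-1,0,0,0],[-0.04,0,-2.2,0,0,0],[-0.04,0,-3.5,0,0,0],[-0.04,0,-4.6,0,0,0],[-0.04,0,-5.5,0,0,0],[-0.04,0,-6.1,0,0,0],[-0.04,0,-6.6,0,0,0],[-0.04,0,-6.6,0,0,0],[-0.04,0,-6.6,0,0,0],[-0.04,0,-6.6,0,0,0]]]' 85 40
python3 -m creep '[[[0,0,0,0,0,0],[0,0,0,0,0,0],[0,0,0,0,0,0],[0,0,0,0,0,0],[0,0,0,0,0,0],[0,0,0,0,0,0],[0,0,0,0,0,0],[0,0,0,0,0,0],[0,0,0,0,0,0],[0,0,0,0,0,0]]]' 30 40
```

```text
time_s: 11.25
eef_pos: [554.8, -362.5, 102.8]
ee_rot: [0.001, 0.161, 0.987, -0.001]
force: [-0.4, -0.7, 0.8]
grip_width: 0.998
grip_force: 0.0
time_s: 12.08
eef_pos: [554.6, -362.7, 102.5]
ee_rot: [0.001, 0.161, 0.987, -0.0]
force: [-0.6, 1.2, 6.7]
grip_width: 0.627
grip_force: 41.9
```

```bash
python3 -m creep '[[[0,0,0.5,0,0,0],[0,0,1.3,0,0,0],[0,0,2.5,0,0,0],[0,0,3.7,0,0,0],[0,0,4.9,0,0,0],[0,0,5.8,0,0,0],[0,0,6.4,0,0,0],[0,0,6.6,0,0,0],[0,0,6.6,0,0,0]]]'
python3 -m creep '[[[-0.03,1,0,0,0,0],[-0.08,2.4,0,0,0,0],[-0.13,4,0,0,0,0],[-0.19,5.6,0,0,0,0],[-0.24,7.2,0,0,0,0],[-0.29,8.8,0,0,0,0],[-0.34,10.4,0,0,0,0],[-0.4,12,0,0,0,0],[-0.45,13.6,0,0,0,0],[-0.5,15.2,0,0,0,0],[-0.55,16.8,0,0,0,0],[-0.6,18.4,0,0,0,0],[-0.66,20,0,0,0,0],[-0.71,21.6,0,0,0,0],[-0.77,23.2,0,0,0,0],[-0.82,24.8,0,0,0,0],[-0.87,26.2,0,0,0,0],[-0.9,27.4,0,0,0,0],[-0.93,28.25,0,0,0,0],[-0.93,28.25,0,0,0,0]]]'
python3 -m creep '[[[0,0,-0.5,0,0,0],[0,0,-1.5,0,0,0],[0,0,-2.7,0,0,0],[0,0,-3.9,0,0,0],[0,0,-4.8,0,0,0],[0,0,-5.4,0,0,0],[0,0,-5.7,0,0,0],[0,0,-5.85,0,0,0],[0,0,-5.9,0,0,0],[0,0,-5.9,0,0,0]]]'
```

```text
time_s: 12.83
eef_pos: [554.4, -362.6, 267.8]
ee_rot: [0.001, 0.161, 0.987, -0.001]
force: [0.3, 0.1, -1.4]
grip_width: 0.631
grip_force: 42.5
time_s: 14.5
eef_pos: [529.6, 347.2, 264.3]
ee_rot: [-0.001, 0.159, 0.987, -0.0]
force: [0.1, -0.1, -1.2]
grip_width: 0.631
grip_force: 42.7
time_s: 15.33
eef_pos: [531.3, 343.7, 119.4]
ee_rot: [0.0, 0.161, 0.987, 0.0]
force: [-0.4, 0.2, -1.5]
grip_width: 0.63
grip_force: 42.8
```

```bash
python3 -m creep '[[[0,0,-0.04,0,0,0],[0,0,-0.08,0,0,0],[0,0,-0.12,0,0,0],[0,0,-0.15,0,0,0],[0,0,-0.18,0,0,0],[0,0,-0.2,0,0,0],[0,0,-0.22,0,0,0],[0,0,-0.22,0,0,0],[0,0,-0.22,0,0,0]]]'
```

```text
time_s: 16.08
eef_pos: [531.2, 343.7, 114.5]
ee_rot: [0.0, 0.161, 0.987, 0.0]
force: [-3.3, -1.8, 7.2]
grip_width: 0.634
grip_force: 43.4
```

```bash
python3 -m creep '[[[0,0,0,0,0,0],[0,0,0,0,0,0],[0,0,0,0,0,0],[0,0,0,0,0,0],[0,0,0,0,0,0],[0,0,0,0,0,0],[0,0,0,0,0,0],[0,0,0.3,0,0,0],[0,0,1,0,0,0],[0,0,2.2,0,0,0],[0,0,3.5,0,0,0],[0,0,4.8,0,0,0],[0,0,5.8,0,0,0],[0,0,6.12,0,0,0],[0,0,6.12,0,0,0]]]' 85 40
python3 -m creep '[[[0.35,-1,0,0,0,0],[0.8,-2.4,0,0,0,0],[1.3,-3.9,0,0,0,0],[1.8,-5.4,0,0,0,0],[2.3,-6.9,0,0,0,0],[2.8,-8.4,0,0,0,0],[3.3,-9.9,0,0,0,0],[3.8,-11.4,0,0,0,0],[4.3,-12.9,0,0,0,0],[4.75,-14.2,0,0,0,0],[5.1,-15.1,0,0,0,0],[5.25,-15.6,0,0,0,0],[5.25,-15.6,0,0,0,0],[5.25,-15.6,0,0,0,0]]]'
python3 - <<'E'
from rig import ctrl
import cv2,pickle
c=ctrl.capture("wrist");cv2.imwrite("pics/w5.png",c["image"][:,:,::-1]);pickle.dump(c,open("w5.pkl","wb"))
c=ctrl.capture("top");cv2.imwrite("pics/t5.png",c["image"][:,:,::-1]);pickle.dump(c,open("t5.pkl","wb"))
import numpy as np
a=cv2.resize(cv2.imread("pics/w5.png"),(400,300));b=cv2.resize(cv2.imread("pics/t5.png")[170:330,70:283],(400,300))
cv2.imwrite("pics/m5.png",np.hstack([a,b]))
E
```

```text
time_s: 17.33
eef_pos: [531.4, 343.9, 268.9]
ee_rot: [0.002, 0.161, 0.987, 0.001]
force: [-0.1, -0.0, 0.1]
grip_width: 0.994
grip_force: 0.0
time_s: 18.5
eef_pos: [662.0, -45.6, 265.2]
ee_rot: [-0.001, 0.161, 0.987, 0.0]
force: [-0.4, 0.8, 0.2]
grip_width: 0.993
grip_force: 0.0
```

View pics/m5.png

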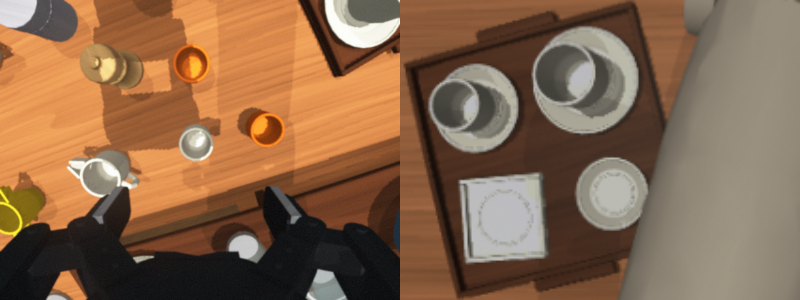

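Left (wrist): small cup in wrist (274,199), orange cup to its right near the finger, so I'll descend with a 62 mm opening. Right (top): large and medium cups are on their saucers.

```bash
python3 -m creep '[[[0,0,-1,0,0,0],[0,0,-2.2,0,0,0],[0,0,-3.4,0,0,0],[0,0,-4.4,0,0,0],[0,0,-5.2,0,0,0],[0,0,-5.9,0,0,0],[0,0,-6.5,0,0,0],[0,0,-6.9,0,0,0],[0,0,-7.04,0,0,0],[0,0,-7.04,0,0,0],[0,0,-7.04,0,0,0]]]' 62 35
python3 -m creep '[[[0,0,0,0,0,0],[0,0,0,0,0,0],[0,0,0,0,0,0],[0,0,0,0,0,0],[0,0,0,0,0,0],[0,0,0,0,0,0],[0,0,0,0,0,0],[0,0,0,0,0,0]]]' 25 35
```

```text
time_s: 19.52
eef_pos: [662.6, -45.9, 91.3]
ee_rot: [0.001, 0.161, 0.987, -0.0]
force: [-0.2, 0.4, 0.6]
grip_width: 0.727
grip_force: 0.0
time_s: 20.18
eef_pos: [662.8, -46.3, 91.7]
ee_rot: [0.001, 0.161, 0.987, 0.0]
force: [-0.2, 2.0, 5.7]
grip_width: 0.496
grip_force: 36.2
```

```bash
python3 -m creep '[[[0,0,0.5,0,0,0],[0,0,1.3,0,0,0],[0,0,2.5,0,0,0],[0,0,3.7,0,0,0],[0,0,4.9,0,0,0],[0,0,5.6,0,0,0],[0,0,6,0,0,0],[0,0,6,0,0,0]]]'
python3 -m creep '[[[-0.5,0.54,0,0,0,0],[-1.3,1.4,0,0,0,0],[-2.2,2.37,0,0,0,0],[-3.1,3.34,0,0,0,0],[-4,4.31,0,0,0,0],[-4.9,5.28,0,0,0,0],[-5.8,6.25,0,0,0,0],[-6.7,7.22,0,0,0,0],[-7.5,8.08,0,0,0,0],[-8.2,8.83,0,0,0,0],[-8.7,9.37,0,0,0,0],[-8.97,9.66,0,0,0,0],[-8.97,9.66,0,0,0,0],[-8.97,9.66,0,0,0,0]]]'
python3 -m creep '[[[0,0,-0.5,0,0,0],[0,0,-1.5,0,0,0],[0,0,-2.7,0,0,0],[0,0,-3.7,0,0,0],[0,0,-4.5,0,0,0],[0,0,-5,0,0,0],[0,0,-5.2,0,0,0],[0,0,-5.3,0,0,0],[0,0,-5.3,0,0,0],[0,0,-5.3,0,0,0]]]'
```

```text
time_s: 20.85
eef_pos: [662.7, -46.4, 243.0]
ee_rot: [0.002, 0.161, 0.987, -0.0]
force: [0.1, 0.3, 0.0]
grip_width: 0.503
grip_force: 35.8
time_s: 22.02
eef_pos: [438.2, 195.0, 239.9]
ee_rot: [-0.0, 0.161, 0.987, -0.0]
force: [1.2, 0.5, -0.8]
grip_width: 0.497
grip_force: 35.8
time_s: 22.85
eef_pos: [438.7, 195.0, 108.5]
ee_rot: [0.001, 0.161, 0.987, 0.0]
force: [0.4, 0.2, -0.2]
grip_width: 0.504
grip_force: 35.8
```

```bash
python3 -m creep '[[[0,0,-0.04,0,0,0],[0,0,-0.08,0,0,0],[0,0,-0.12,0,0,0],[0,0,-0.15,0,0,0],[0,0,-0.18,0,0,0],[0,0,-0.2,0,0,0],[0,0,-0.2,0,0,0],[0,0,-0.2,0,0,0]]]'
```

```text
time_s: 23.52
eef_pos: [438.1, 195.3, 103.6]
ee_rot: [0.0, 0.161, 0.987, -0.0]
force: [-3.6, -1.6, 9.4]
grip_width: 0.498
grip_force: 36.9
```

```bash
python3 -m creep '[[[0,0,0,0,0,0],[0,0,0,0,0,0],[0,0,0,0,0,0],[0,0,0,0,0,0],[0,0,0,0,0,0],[0,0,0,0,0,0],[0,0,0.3,0,0,0],[0,0,1,0,0,0],[0,0,2.2,0,0,0],[0,0,3.5,0,0,0],[0,0,4.8,0,0,0],[0,0,5.8,0,0,0],[0,0,6.12,0,0,0],[0,0,6.12,0,0,0]]]' 78 40
python3 -m creep '[[[0.02,-1,0,0,0,-0.9],[0.04,-2.4,0,0,0,-2.1],[0.06,-3.8,0,0,0,-3.3],[0.08,-5.2,0,0,0,-4.5],[0.1,-6.6,0,0,0,-5.7],[0.12,-8,0,0,0,-6.9],[0.14,-9.4,0,0,0,-8.1],[0.16,-10.8,0,0,0,-9.3],[0.18,-12.2,0,0,0,-10.5],[0.2,-13.6,0,0,0,-11.7],[0.22,-15,0,0,0,-12.9],[0.24,-16.4,0,0,0,-14.1],[0.26,-17.8,0,0,0,-15.3],[0.28,-18.9,0,0,0,-16.5],[0.3,-19.5,0,0,0,-17.5],[0.31,-19.72,0,0,0,-17.9],[0.31,-19.72,0,0,0,-17.9],[0.31,-19.72,0,0,0,-17.9]]]' 85
python3 - <<'E'
from rig import ctrl
import cv2,pickle
c=ctrl.capture("wrist");cv2.imwrite("pics/w6.png",c["image"][:,:,::-1]);pickle.dump(c,open("w6.pkl","wb"))
c=ctrl.capture("top");cv2.imwrite("pics/t6.png",c["image"][:,:,::-1]);pickle.dump(c,open("t6.pkl","wb"))
import numpy as np
a=cv2.resize(cv2.imread("pics/w6.png"),(400,300));b=cv2.resize(cv2.imread("pics/t6.png")[170:330,70:283],(400,300))
cv2.imwrite("pics/m6.png",np.hstack([a,b]))
E
```

```text
time_s: 24.68
eef_pos: [438.5, 195.3, 257.9]
ee_rot: [0.002, 0.161, 0.987, 0.001]
force: [0.2, -0.2, -0.9]
grip_width: 0.916
grip_force: 0.0
time_s: 26.18
eef_pos: [445.5, -297.4, 254.5]
ee_rot: [-0.001, 0.809, 0.588, -0.0]
force: [0.6, 0.6, -1.0]
grip_width: 0.997
grip_force: 0.0
```

View pics/m6.png

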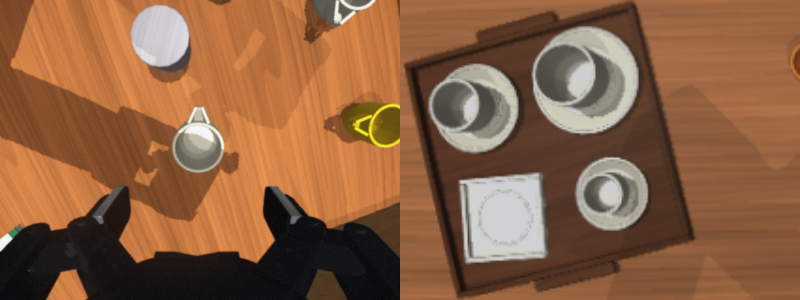

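Left: jug rim at wrist (277,205), lip pointing up, so the fingers close across it. Right: three cups are on their saucers.

```bash
python3 -m creep '[[[0,0,-1,0,0,0],[0,0,-2.2,0,0,0],[0,0,-3.4,0,0,0],[0,0,-4.4,0,0,0],[0,0,-5.2,0,0,0],[0,0,-5.9,0,0,0],[0,0,-6.3,0,0,0],[0,0,-6.4,0,0,0],[0,0,-6.4,0,0,0],[0,0,-6.4,0,0,0]]]' 85 40
python3 -m creep '[[[0,0,0,0,0,0],[0,0,0,0,0,0],[0,0,0,0,0,0],[0,0,0,0,0,0],[0,0,0,0,0,0],[0,0,0,0,0,0],[0,0,0,0,0,0],[0,0,0,0,0,0],[0,0,0,0,0,0]]]' 40 40
```

```text
time_s: 27.12
eef_pos: [446.2, -297.9, 96.8]
ee_rot: [0.001, 0.809, 0.588, 0.0]
force: [0.3, -0.0, -0.5]
grip_width: 0.997
grip_force: 0.0
time_s: 27.87
eef_pos: [446.2, -298.1, 97.2]
ee_rot: [0.001, 0.809, 0.587, 0.0]
force: [-0.9, 0.6, 6.5]
grip_width: 0.723
grip_force: 42.7
```

```bash
python3 -m creep '[[[0,0,0.5,0,0,0],[0,0,1.3,0,0,0],[0,0,2.5,0,0,0],[0,0,3.7,0,0,0],[0,0,4.9,0,0,0],[0,0,5.8,0,0,0],[0,0,6.3,0,0,0],[0,0,6.4,0,0,0],[0,0,6.4,0,0,0]]]'
python3 -m creep '[[[-0.05,1,0,0,0,0],[-0.13,2.4,0,0,0,0],[-0.21,3.8,0,0,0,0],[-0.29,5.2,0,0,0,0],[-0.36,6.6,0,0,0,0],[-0.44,8,0,0,0,0],[-0.52,9.4,0,0,0,0],[-0.6,10.8,0,0,0,0],[-0.67,12.2,0,0,0,0],[-0.75,13.6,0,0,0,0],[-0.83,15,0,0,0,0],[-0.9,16.4,0,0,0,0],[-0.98,17.8,0,0,0,0],[-1.06,19.2,0,0,0,0],[-1.14,20.6,0,0,0,0],[-1.21,22,0,0,0,0],[-1.28,23.2,0,0,0,0],[-1.33,24.1,0,0,0,0],[-1.35,24.49,0,0,0,0],[-1.35,24.49,0,0,0,0]]]'
python3 -m creep '[[[0,0,-0.5,0,0,0],[0,0,-1.5,0,0,0],[0,0,-2.7,0,0,0],[0,0,-3.8,0,0,0],[0,0,-4.7,0,0,0],[0,0,-5.3,0,0,0],[0,0,-5.6,0,0,0],[0,0,-5.7,0,0,0],[0,0,-5.7,0,0,0],[0,0,-5.7,0,0,0]]]'
```

```text
time_s: 28.62
eef_pos: [445.8, -297.8, 256.4]
ee_rot: [0.001, 0.809, 0.587, 0.0]
force: [-0.6, -1.0, -1.3]
grip_width: 0.727
grip_force: 44.3
time_s: 30.28
eef_pos: [411.4, 315.6, 254.6]
ee_rot: [-0.0, 0.809, 0.588, -0.001]
force: [0.6, -0.5, -2.4]
grip_width: 0.725
grip_force: 44.3
time_s: 31.12
eef_pos: [412.5, 314.3, 114.2]
ee_rot: [0.0, 0.809, 0.587, 0.001]
force: [0.3, 0.0, -0.7]
grip_width: 0.733
grip_force: 44.3
```

```bash
python3 -m creep '[[[0,0,-0.04,0,0,0],[0,0,-0.08,0,0,0],[0,0,-0.12,0,0,0],[0,0,-0.15,0,0,0],[0,0,-0.18,0,0,0],[0,0,-0.2,0,0,0],[0,0,-0.2,0,0,0],[0,0,-0.2,0,0,0]]]'
```

```text
time_s: 31.78
eef_pos: [412.1, 314.6, 109.2]
ee_rot: [0.0, 0.809, 0.587, 0.0]
force: [-3.2, -2.4, 8.0]
grip_width: 0.726
grip_force: 45.1
```

Contact. Release, rise and look.

```bash
python3 -m creep '[[[0,0,0,0,0,0],[0,0,0,0,0,0],[0,0,0,0,0,0],[0,0,0,0,0,0],[0,0,0,0,0,0],[0,0,0,0,0,0],[0,0,0.3,0,0,0],[0,0,1,0,0,0],[0,0,2.2,0,0,0],[0,0,3.5,0,0,0],[0,0,4.8,0,0,0],[0,0,6,0,0,0],[0,0,7,0,0,0],[0,-1.2,7.5,0,0,0],[0,-2.6,7.5,0,0,0],[0,-4,7.5,0,0,0],[0,-5.4,7.5,0,0,0],[0,-6.8,7.5,0,0,0],[0,-8,7.5,0,0,0],[0,-8,7.5,0,0,0]]]' 85 40
python3 - <<'E'
from rig import ctrl
import cv2,pickle
c=ctrl.capture("top");pickle.dump(c,open("t7.pkl","wb"));a=c["image"][:,:,::-1]
cv2.imwrite("pics/t7.png",cv2.resize(a[170:330,70:230],None,fx=3.75,fy=3.75,interpolation=cv2.INTER_CUBIC))
E
```

```text
time_s: 33.45
eef_pos: [412.0, 110.8, 296.5]
ee_rot: [0.001, 0.811, 0.586, -0.0]
force: [0.2, 1.0, 0.3]
grip_width: 0.997
grip_force: 0.0
```

View pics/t7.png

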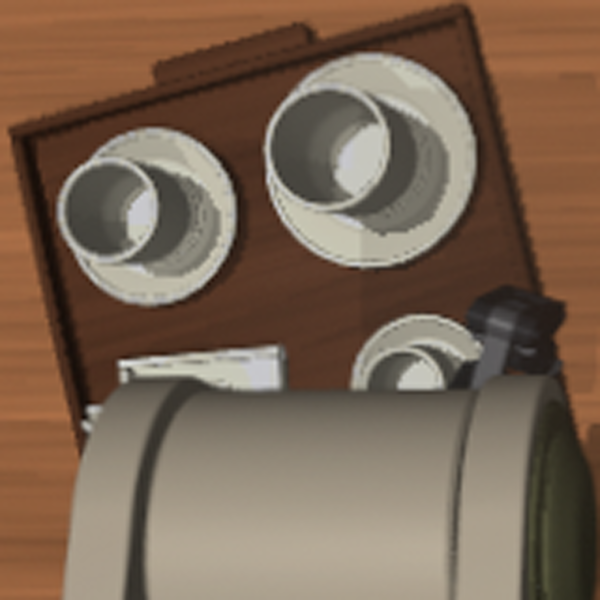

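The arm hides the jug, so I'll move it further off and check all the centres in code.

```bash
python3 -m creep '[[[0,-1.4,0,0,0,0],[0,-2.8,0,0,0,0],[0,-4.2,0,0,0,0],[0,-5.6,0,0,0,0],[0,-7,0,0,0,0],[0,-8.4,0,0,0,0],[0,-9.8,0,0,0,0],[0,-10.8,0,0,0,0],[0,-11,0,0,0,0],[0,-11,0,0,0,0],[0,-11,0,0,0,0]]]'
python3 - <<'E'
from rig import ctrl
import cv2,pickle
c=ctrl.capture("top");pickle.dump(c,open("t8.pkl","wb"));a=c["image"][:,:,::-1]
cv2.imwrite("pics/t8.png",cv2.resize(a[170:330,70:230],None,fx=3.75,fy=3.75,interpolation=cv2.INTER_CUBIC))
E
```

```text
time_s: 34.42
eef_pos: [412.2, -159.5, 296.0]
ee_rot: [-0.0, 0.809, 0.588, 0.0]
force: [-0.1, 0.2, 0.6]
grip_width: 0.996
grip_force: 0.0
```

View pics/t8.png

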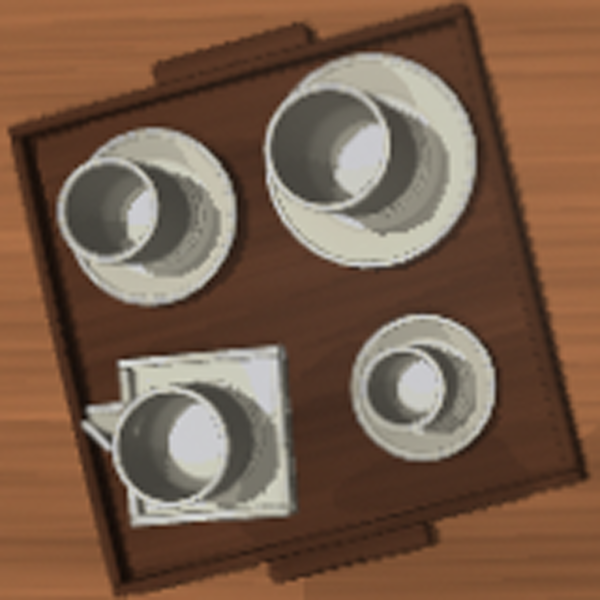

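Run:
```python
import pickle;from h import *
T=pickle.load(open("t8.pkl","rb"))
g=lambda p,z:atz(T,((p[0]+.5)/3.75-.5+70,(p[1]+.5)/3.75-.5+170),z)[:2]
for n,a,z,b,zb in(("L",(327.5,148),100,(371,161),21),("M",(108.5,210),82,(152.5,216.5),21),("S",(402.5,389),64,(423,387.5),21),("J",(171.5,445.5),74,(208,437),20)):
    print(n,g(a,z).round(1),g(b,zb).round(1),(g(a,z)-g(b,zb)).round(1))
```

```text
L [557.9 223.4] [557.9 222.3] [-0.1  1.1]
M [531.3 343.7] [531.2 343.9] [ 0.1 -0.2]
S [437.7 196. ] [436.7 195.5] [1.  0.5]
J [411.4 314. ] [412.1 314. ] [-0.8  0. ]
```

All pieces are centred within about 1 mm, and the saucers haven't moved. Handing in.

```bash
python3 -c "
from rig import ctrl
print(ctrl.finish_job())"
```

```text
the job is handed in; nothing more can be done
None
```

The tea set is made up and handed in at about 34 s: by the last top-camera picture, all three cups and the jug stand within about 1 mm of their saucers' centres. The saucers had not shifted and nothing touched the mug or creamer, though I did not re-measure those two and the hand-in returned no verdict.

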